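Wind the egg timer at the market stall

ROBOT

A 7-joint arm with a two-finger parallel gripper is mounted at the origin on the work surface. World frame = base frame: x ahead of the robot, y to its left, z up, the work surface at z = 0. Lengths are in m, angles in rad, forces in N, time in s.
With the tool pointing down it reaches from about 0.4 to 0.875 m from the base axis. Payload 6.5 kg.
Tool frame: the origin (TCP) lies on the centre line of the jaws, within the pads' length; the fingertips stand 22 mm ahead of it and the grasp point (between the pads) lies 3 mm ahead of it; z points along the fingers, y is the direction in which the jaws open and shut (so a half turn about z gives the same grasp; the last joint's range is limited). The gripper opens to 88 mm and grips with 3 to 60 N. Pads are 18 mm wide; open, the fingers measure 123 mm over their backs; the gripper's body (75 mm by 187 mm) begins 45 mm behind the grasp point.
Start: joints at [1.168, 0.536, -0.004, 1.538, 0.003, 1.067, -0.071], TCP at [0.215, -0.613, 0.261] pointing down, gripper open.
Joint ranges: [-2.7, 2.7], [-0.37, 2.16], [-1.27, 1.26], [0.24, 2.4], [-1.31, 4.45], [0.19, 1.91], [-2.76, 2.76]. Speed limits (rad/s): [2.39, 2.39, 3.14, 3.14, 3.14, 3.14, 3.14].

INTERFACE

Orientations are given as a unit quaternion [x, y, z, w].
In Python, from plant import robot gives the robot as it stands. The module is installed in compiled form; this text tells all that it offers.
- The arm moves only by the tool jog_arm, never from a script. Its arguments are lists of equal length, an entry for each row: "rot": the turn, a rotation vector about the tool's x, y, z in degrees, a list of three; "slide": the shift along the tool's x, y, z in mm, a list of three; "gripper": the opening, from 0 (shut) to 1 (fully open). In form: {"rot": [[wx, wy, wz], ...], "slide": [[tx, ty, tz], ...], "gripper": [gripper, ...]}. A call has 1 to 5 rows; each row is the pose to reach, as a shift and turn from the pose measured when the call began, along the tool's axes at that moment; what a row does not reach only later rows make up. A row lasts 1/10 s, in which the tool goes at most 50 mm and 8.59 degrees, less where a joint would pass 70% of its speed; a pose out of reach is approached as far as the arm can. A call with a gripper value outside its range is refused whole. The fingers move at their own pace and stop on an object; "grip_force" is the grip in N (left out, the last holds). Time passes only in rows, so rows that repeat a pose let the fingers close. It gives the time, the measured TCP pose, the force and the opening at its end, in the units of the state.
- robot.read_state(): the state, without advancing time (a new reading comes with each control period).
- robot.snapshot(name): name is "scene" or "top"; returns the picture (480x640x3 uint8, red, green, blue); there is no depth.
- robot.camera_model(name): a dict with "K" (3x3 intrinsics, pixels), "origin" and "rotation" of the camera in the world. Camera axes: x right, y down, z forward; pixel columns grow to the right and rows downward; lengths in m; the calibration is good to about 2 mm. A picture is of the moment at which its call begins. camera_model takes no time and is no camera call.
- robot.hand_in(): hands the job in, once; it reports no verdict.
The state is a dict: "clock": time; "joint_positions": joint angles; "joint_velocities": joint speeds; "tau": joint torques, N m; "tool_pos": TCP position; "tcp_rot": TCP orientation; "ft_force": force on the tool from outside, world axes, zero at the start; "torque": the same for the moment, N m; "gripper_width": opening from 0.0 (shut) to 1.0 (fully open).
Only numpy, scipy, OpenCV 4.12 (cv2) and the standard library are available. Lean on these libraries where they do the work, as an engineer would, in place of code of your own. Each camera call takes 0.05 s, during which the arm holds its last target. There are 200 camera calls.

TASK

Set the red bell timer for the eggs: twist its knob clockwise past the top mark (the orange 8-minute mark), then turn it back down to 4 minutes (the green mark) and let go. Leave the blue timer as it is set.

Things in the scene. Friction and masses are not known exactly. Their poses are not given: they have to be found in the camera images.
- red_timer (a joint): Red knob's angle, rad: 0 with the pointer on the long black mark (0 minutes), growing clockwise from above. Marks every minute, 9 degrees (0.157 rad) apart: green (4 minutes) at 0.628, orange top mark (8 minutes) at 1.257, hard stop at 1.5. Friction of 0.05 N m holds it where it is left; no spring.
- red_timer_grip (a point): Red bell timer fixed to the counter: round case 120 mm across, 34 mm high, white face, 130 mm square plinth. Its red knob: disc 48 mm across, top 43 mm up, with an upright bar 46 mm long, 14 mm thick, top 74 mm up; a white line and black pointer at one end. Point on the axis, 65 mm up, in the middle of the bar; its frame turns with the knob: z up, x along the bar, pointer on the -x side.
- blue_timer_grip (a point): The blue bell timer, alike but for its colour; not to be turned. Point on the axis, 65 mm up, in the middle of the bar; its frame turns with the knob: z up, x along the bar, pointer on the -x side.
- blue_timer_tip (a point): End of the blue knob's black pointer, 36 mm from its turning axis, 40 mm above the counter; it moves as the blue knob turns.
Not all that is in view belongs to the job. Leave any turquoise look-alike of the part that bears red_timer alone.

How it is judged:
By the outcome, as a careful person would: the job done as asked, in the order asked, and still so for the second after the job is handed in, with the robot touching nothing.
It also fails if it takes over 34 s, if anything falls off the work surface, if the arm or the gripper's body presses on something with over 40 N, if the wrist force passes 120 N, or if a joint passes its speed limit or range.

## Working session

There is one attempt and no reset: what is moved stays moved. The work goes in short steps, Python scripts to look and compute and a tool call to move; the robot and the scene stay as the last step left them, time stands still between calls to the robot, and variables do not carry over. Pictures are saved under pics/ and viewed, about 8 in all and at most 12, crops included, and the job is handed in when it is done.

Besides the shell and the picture viewer there is one more tool, called as name(argument=value, ...) on one line, values as JSON. jog_arm: Moves the arm, as the interface text tells. Its arguments: {"type":"object","properties":{"rot":{"type":"array","items":{"type":"array","items":{"type":"number"}}},"slide":{"type":"array","items":{"type":"array","items":{"type":"number"}}},"gripper":{"type":"array","items":{"type":"number"}},"grip_force":{"type":"number"}},"required":["rot","slide","gripper"]}

```bash
mkdir -p pics; python3 - <<'E'
from plant import robot
import cv2
for n in("scene","top"):
    cv2.imwrite(f"pics/{n}0.png",robot.snapshot(n)[:,:,::-1])
    m=robot.camera_model(n);print(n,m)
s=robot.read_state();print(s)
E
```

```text
scene {'K': array([[489.95880065,   0.        , 320.95906118],
       [  0.        , 489.95880065, 236.23743035],
       [  0.        ,   0.        ,   1.        ]]), 'origin': array([0.9301842 , 0.3264079 , 0.63878393]), 'rotation': array([ 0.40152773,  0.84185041, -0.32286059, -0.16069975])}
top {'K': array([[518.18762673,   0.        , 312.7745686 ],
       [  0.        , 518.18762673, 240.46732311],
       [  0.        ,   0.        ,   1.        ]]), 'origin': array([ 0.45839847, -0.01020836,  0.80775874]), 'rotation': array([ 0.71120557, -0.70097933,  0.02099772, -0.04872079])}
{'clock': 0.1, 'joint_positions': array([ 1.16777831,  0.537081  , -0.00441056,  1.53870478,  0.00260544,
        1.06726161, -0.07115555]), 'joint_velocities': array([-1.73169995e-05, -1.48727471e-03, -1.55232346e-04, -1.31964883e-03,
        2.39324720e-04,  4.87769204e-04,  1.26578635e-03]), 'tau': array([ 2.76445404e-03, -5.72084498e+01,  9.94523428e-01, -2.52229339e+01,
       -5.60123229e-02,  1.34915218e-02,  4.01132252e-05]), 'tool_pos': array([ 0.21463439, -0.61303767,  0.25996013]), 'tcp_rot': array([ 9.85844507e-01,  1.67660618e-01, -1.83443488e-04, -7.01016329e-04]), 'ft_force': array([-0.44228135,  0.3879936 ,  0.23762896]), 'torque': array([ 0.00138621, -0.03116388, -0.04027696]), 'gripper_width': 1.0021981436703735}
```

View pics/top0.png

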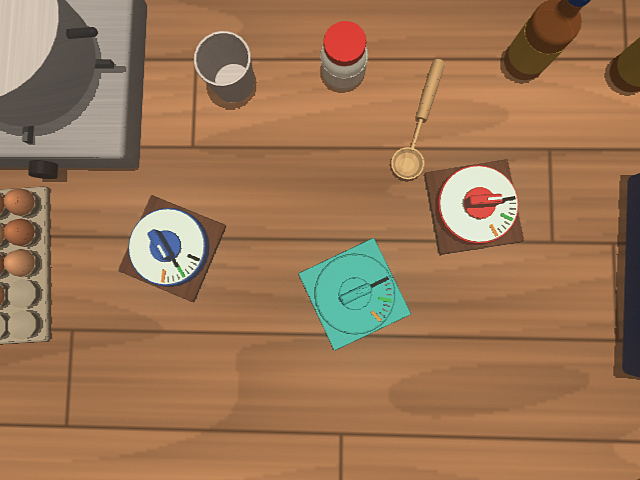

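View pics/scene0.png

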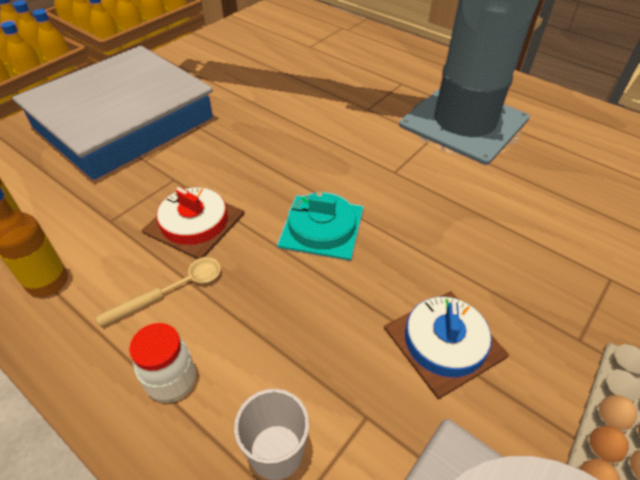

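The top view shows the red timer at about (479,204) with its pointer to the right near the black mark, the blue timer at (167,247), and the turquoise decoy at (355,293). The scene view agrees. Next I measure.

```bash
cat >h.py <<'E'
import numpy as np,cv2
from plant import robot
from scipy.spatial.transform import Rotation as R
def ray(n,px,z):
    m=robot.camera_model(n);d=R.from_quat(m["rotation"]).as_matrix()@np.linalg.inv(m["K"])@[px[0],px[1],1]
    o=m["origin"];return o+d*(z-o[2])/d[2]
def proj(n,p):
    m=robot.camera_model(n);q=m["K"]@(R.from_quat(m["rotation"]).as_matrix().T@(np.array(p)-m["origin"]));return q[:2]/q[2]
def plane(im,c,z,half=.07,s=8):  # rectified picture of plane z about c; image up=+x, left=+y; s px/mm
    n=int(2*half*1000*s);k=[(c[0]+a*half,c[1]+b*half,z) for a,b in((1,1),(1,-1),(-1,-1),(-1,1))]
    src=np.float32([proj("top",p) for p in k]);dst=np.float32([[0,0],[n,0],[n,n],[0,n]])
    return cv2.warpPerspective(im,cv2.getPerspectiveTransform(src,dst),(n,n),flags=cv2.INTER_CUBIC)
def face(im,px):
    g=im.min(2)>170
    g=g.astype(np.uint8);box=np.zeros_like(g);cv2.circle(box,px,50,1,-1);g&=box
    h=cv2.convexHull(cv2.findNonZero(g))
    (u,v),ax,_=cv2.fitEllipse(h);return (u,v),ax
E
python3 - <<'E'
from h import *
im=cv2.imread("pics/top0.png");out=[]
for n,px in(("red",(480,204)),("blue",(167,247))):
    c,ax=face(im,px);p=ray("top",c,.034);e=ray("top",(c[0]+ax[0]/2,c[1]),.034);print(n,c,ax,p,np.linalg.norm(e-p),np.linalg.norm(p[:2]))
    out.append(np.hstack([plane(im,p,z,.05,4) for z in(.034,.074)]))
cv2.imwrite("pics/rect.png",np.vstack(out)[:, :][:800])
cv2.imwrite("pics/rect.png",cv2.resize(np.vstack(out),(600,600)))
E
```

```text
red (478.39947509765625, 203.48736572265625) (74.4576187133789, 76.93396759033203) [ 0.59340641 -0.2258529   0.034     ] 0.054818728860503985 0.6349336185273399
blue (165.95899963378906, 246.29632568359375) (73.01612854003906, 75.45369720458984) [0.52310663 0.2434699  0.034     ] 0.05586750215725 0.576990585330725
```

View pics/rect.png

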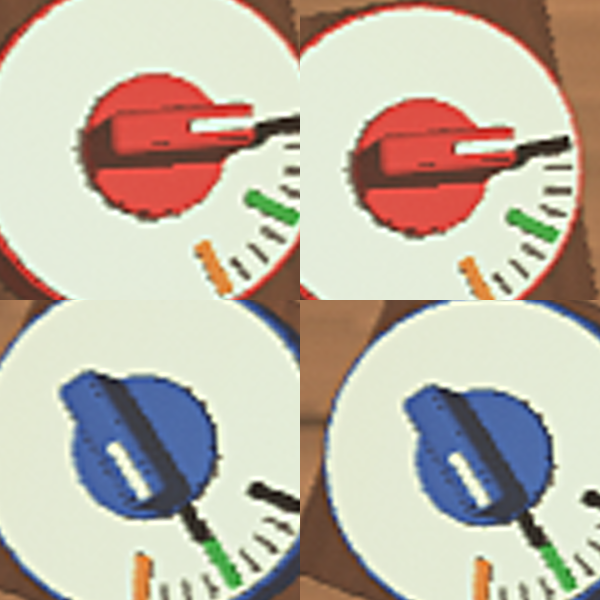

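The rectified view shows the red pointer near the black mark and the blue pointer on green. I'll fit the red knob's centre and angle by silhouette, and get the mark directions from colour.

```bash
cat >>h.py <<'E'
from scipy.optimize import minimize
def fit(im,c,px,th0,col):
    """knob centre & bar direction (world yaw of pointer) by silhouette; im BGR"""
    i=im.astype(int);red=((i[:,:,2]-i[:,:,1]>60)&(i[:,:,2]-i[:,:,0]>60)) if col=="red" else ((i[:,:,0]-i[:,:,2]>40))
    S=8;x0,y0=px[0]-32,px[1]-32
    t=(red[y0:y0+64,x0:x0+64]).astype(np.float32)
    d=np.hypot(*np.mgrid[-32:32,-32:32]);t[d>26]=0
    def mask(q):
        m=np.zeros((64*S,64*S),np.uint8);c=np.array(q[:2]);a=np.linspace(0,2*np.pi,60)
        u=np.array([np.cos(q[2]),np.sin(q[2])]);v=np.array([-u[1],u[0]])
        P=lambda pts,z:np.array([(proj("top",(*p,z))-(x0,y0)+.5)*S for p in pts])
        D=[c+.024*np.array([np.cos(b),np.sin(b)]) for b in a]
        B=[c+s*.023*u+w*.007*v for s,w in((1,1),(1,-1),(-1,-1),(-1,1))]
        for pts in(P(D,.043),np.vstack([P(B,.074),P(B,.043)])):
            cv2.fillConvexPoly(m,cv2.convexHull(pts.astype(np.int32)),255)
        return cv2.resize(m,(64,64),interpolation=cv2.INTER_AREA)/255.
    f=lambda e:np.sum((mask([c[0]+e[0]/100,c[1]+e[1]/100,th0+e[2]])-t)**2)
    best=min((minimize(f,[0,0,k],method="Nelder-Mead",options=dict(initial_simplex=np.array([[0,0,k],[.4,0,k],[0,.4,k],[0,0,k+.1]]))) for k in(-.1,0,.1)),key=lambda r:r.fun)
    e=best.x;return c[0]+e[0]/100,c[1]+e[1]/100,np.degrees(th0+e[2]),best.fun,t.sum()
def marks(im,c,px):
    i=im.astype(int);o={}
    b,g,r=i[:,:,0],i[:,:,1],i[:,:,2];near=np.zeros(b.shape,np.uint8);cv2.circle(near,px,40,1,-1)
    for n,k in(("green",(g-r>40)&(g-b>40)),("orange",(r-b>80)&(g-b>30)&(r>170)&(g>90))):
        ys,xs=np.nonzero(k&(near>0));q=ray("top",(xs.mean(),ys.mean()),.034)-[c[0],c[1],.034];o[n]=(np.degrees(np.arctan2(q[1],q[0])).round(1),len(xs),np.hypot(q[0],q[1]).round(4))
    return o
E
python3 - <<'E'
from h import *
im=cv2.imread("pics/top0.png")
for n,px,th,c in(("red",(480,204),np.radians(-85),(.5934,-.2259)),("blue",(167,247),np.radians(-150),(.5231,.2435))):
    r=fit(im,c,px,th,n);print(n,r);print(marks(im,c,px),marks(im,r[:2],px))
    for z in(.074,):
        i=im.astype(int)
E
```

```text
Traceback (most recent call last):
  File "h.py", line 35, in fit
    best=min((minimize(f,[0,0,k],method="Nelder-Mead",options=dict(initial_simplex=np.array([[0,0,k],[.4,0,k],[0,.4,k],[0,0,k+.1]]))) for k in(-.1,0,.1)),key=lambda r:r.fun)
  File "h.py", line 35, in <genexpr>
    best=min((minimize(f,[0,0,k],method="Nelder-Mead",options=dict(initial_simplex=np.array([[0,0,k],[.4,0,k],[0,.4,k],[0,0,k+.1]]))) for k in(-.1,0,.1)),key=lambda r:r.fun)
              ~~~~~~~~^^^^^^^^^^^^^^^^^^^^^^^^^^^^^^^^^^^^^^^^^^^^^^^^^^^^^^^^^^^^^^^^^^^^^^^^^^^^^^^^^^^^^^^^^^^^^^^^^^^^^^^^^^^^^^^
  File "h.py", line 34, in <lambda>
    f=lambda e:np.sum((mask([c[0]+e[0]/100,c[1]+e[1]/100,th0+e[2]])-t)**2)
                       ~~~~^^^^^^^^^^^^^^^^^^^^^^^^^^^^^^^^^^^^^^^^
  File "h.py", line 31, in mask
    for pts in(P(D,.043),np.vstack([P(B,.074),P(B,.043)])):
               ~^^^^^^^^
  File "h.py", line 28, in <lambda>
    P=lambda pts,z:np.array([(proj("top",(*p,z))-(x0,y0)+.5)*S for p in pts])
                              ~~~~^^^^^^^^^^^^^^
  File "h.py", line 8, in proj
    m=robot.camera_model(n);q=m["K"]@(R.from_quat(m["rotation"]).as_matrix().T@(np.array(p)-m["origin"]));return q[:2]/q[2]
ValueError: time passes only in moves, steps and waits
```

```bash
sed -i 's/robot.camera_model(n)/cam(n)/; s/^def ray/import functools\ncam=functools.cache(lambda n:robot.camera_model(n))\ndef ray/' h.py
python3 - <<'E'
from h import *
im=cv2.imread("pics/top0.png")
for n,px,th,c in(("red",(480,204),np.radians(-85),(.5934,-.2259)),("blue",(167,247),np.radians(-150),(.5231,.2435))):
    r=fit(im,c,px,th,n);print(n,r);print(marks(im,c,px),marks(im,r[:2],px))
print(robot.read_state()["clock"])
E
```

```text
red (np.float64(0.5934171422731013), np.float64(-0.22508890761833064), np.float64(-86.09613116998518), np.float64(236.5024375240292), np.float32(679.0))
{'green': (np.float64(-115.1), 46, np.float64(0.0456)), 'orange': (np.float64(-135.6), 54, np.float64(0.0409))} {'green': (np.float64(-114.7), 46, np.float64(0.0463)), 'orange': (np.float64(-134.8), 54, np.float64(0.0414))}
blue (np.float64(0.5231419847367439), np.float64(0.2425585643747127), np.float64(-148.37460499790555), np.float64(262.66625144175316), np.float32(589.0))
{'green': (np.float64(-147.5), 46, np.float64(0.0453)), 'orange': (np.float64(169.5), 47, np.float64(0.039))} {'green': (np.float64(-148.5), 46, np.float64(0.0449)), 'orange': (np.float64(168.2), 47, np.float64(0.0392))}
0.1
```

```bash
cat >>h.py <<'E'
def togo(p,yaw):
    s=robot.read_state();M=R.from_quat(s["tcp_rot"]).as_matrix()
    cur=np.degrees(np.arctan2(M[1,0],M[0,0]));dy=(yaw-cur+90)%180-90
    print("t",round(s["clock"],2),"pos",s["tool_pos"].round(4),"yaw",cur.round(2),"tilt",M[:,2].round(4),"F",np.round(s["ft_force"],1),"T",np.round(s["torque"],2),"grip",round(s["gripper_width"],3),"q7",s["joint_positions"][6].round(2))
    print("slide mm",(M.T@(np.array(p)-s["tool_pos"])*1e3).round(1),"rotz",(-dy).round(2))
E
python3 - <<'E'
import re
s=open("h.py").read()
s=s.replace("    S=8;x0","    red=i.min(2)<150\n    S=8;x0")
open("h.py","w").write(s)
E
python3 - <<'E'
from h import *
im=cv2.imread("pics/top0.png")
for n,px,th,c in(("red",(480,204),np.radians(-85),(.5934,-.2259)),("blue",(167,247),np.radians(-150),(.5231,.2435))):
    print(n,fit(im,c,px,th,n))
print("bottle",ray("top",(520,72),0.),"box",ray("top",(618,280),.05))
togo((.5934,-.2255,.15),94)
E
```

```text
red (np.float64(0.5929684115780082), np.float64(-0.22438492833372575), np.float64(-84.97406561172346), np.float64(99.38634371395617), np.float32(935.0))
blue (np.float64(0.5229564112818886), np.float64(0.24186124753314264), np.float64(-146.06969604662163), np.float64(136.15487889273356), np.float32(902.0))
bottle [ 0.81220317 -0.30403757  0.        ] box [ 0.48199576 -0.41669709  0.05      ]
t 0.1 pos [ 0.2146 -0.613   0.26  ] yaw 19.3 tilt [-6.0e-04  1.3e-03 -1.0e+00] F [-0.4  0.4  0.2] T [ 0.   -0.03 -0.04] grip 1.002 q7 -0.07
slide mm [ 485.6 -240.4  110.2] rotz -74.7
```

jog_arm(rot=[[0,0,-8],[0,0,-16],[0,0,-24],[0,0,-32],[0,0,-40]], slide=[[40,-20,0],[80,-40,0],[120,-60,0],[160,-80,0],[200,-100,0]], gripper=[1,1,1,1,1], grip_force=25)

```text
clock: 0.6
tool_pos: [0.3712, -0.4509, 0.2598]
tcp_rot: [0.868, 0.497, 0.0, -0.001]
ft_force: [0.8, -0.7, 0.7]
gripper_width: 1.002
```

```bash
python3 -c "
from h import *
togo((.5932,-.2253,.15),95)"
```

```text
t 0.6 pos [ 0.3712 -0.4509  0.2598] yaw 59.62 tilt [-0.001   0.0017 -1.    ] F [ 0.8 -0.7  0.7] T [-0.01 -0.14  0.02] grip 1.002 q7 0.18
slide mm [306.9  77.6 110. ] rotz -35.38
```

jog_arm(rot=[[0,0,-7],[0,0,-14],[0,0,-21],[0,0,-28],[0,0,-35]], slide=[[44,11,0],[88,22,0],[132,33,0],[176,44,10],[220,55,30]], gripper=[1,1,1,1,1])

```text
clock: 1.1
tool_pos: [0.5316, -0.288, 0.2308]
tcp_rot: [0.676, 0.737, 0.001, 0.0]
ft_force: [1.0, -1.7, 0.6]
gripper_width: 1.006
```

```bash
python3 -c "
from h import *
togo((.5932,-.2253,.15),95)"
```

```text
t 1.1 pos [ 0.5316 -0.288   0.2308] yaw 94.88 tilt [ 1.5e-03  2.0e-04 -1.0e+00] F [ 1.  -1.7  0.6] T [-0.07 -0.1  -0.01] grip 1.006 q7 0.32
slide mm [57.2 66.6 81. ] rotz -0.12
```

jog_arm(rot=[[0,0,0],[0,0,0],[0,0,0],[0,0,0],[0,0,0]], slide=[[28,33,30],[57,66,60],[57,66,81],[57,66,81],[57,66,81]], gripper=[1,1,1,1,1])

```text
clock: 1.6
tool_pos: [0.5919, -0.2265, 0.1499]
tcp_rot: [0.677, 0.736, -0.0, 0.0]
ft_force: [-0.6, 1.0, -0.4]
gripper_width: 1.004
```

```bash
python3 -c "
from h import *
a=robot.snapshot('scene')[:,:,::-1];b=robot.snapshot('top')[:,:,::-1]
cv2.imwrite('pics/near.png',np.hstack([cv2.resize(a[150:300,100:300],(400,300)),cv2.resize(b[120:300,380:600],(400,300))]))
togo((.5932,-.2253,.071),95)"
```

```text
t 1.7 pos [ 0.5926 -0.2275  0.1514] yaw 94.75 tilt [ 0.0029 -0.0014 -1.    ] F [ 0.5 -0.2  0.2] T [-0.03 -0.07 -0.  ] grip 0.997 q7 0.15
slide mm [ 2.3  0.5 80.4] rotz -0.25
```

View pics/near.png

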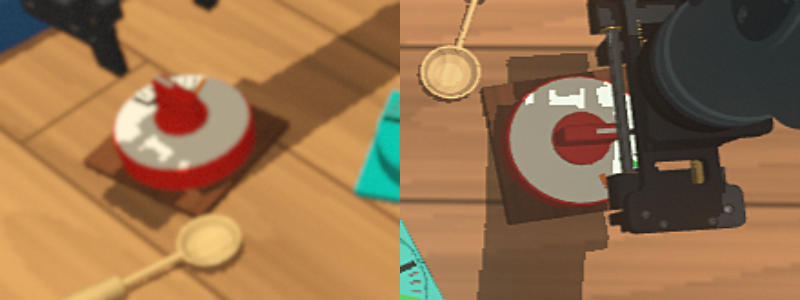

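The fingers appear displaced from the knob because they are higher. I'll check this by projecting the TCP and fingertips.

```bash
python3 -c "
from h import *
s=robot.read_state();M=R.from_quat(s['tcp_rot']).as_matrix()
for n,l in(('tcp',(0,0,0)),('tipA',(0,.046,.022)),('tipB',(0,-.046,.022))):
    p=s['tool_pos']+M@np.array(l)
    a=proj('scene',p);b=proj('top',p)
    print(n,p.round(3),'scene',a.round(),'crop',((a-(100,150))*2).round(),'top',b.round(),'crop',((b-(380,120))*(400/220,300/180)+(400,0)).round())
"
```

```text
tcp [ 0.593 -0.228  0.151] scene [177. 156.] crop [154.  13.] top [506. 188.] crop [628. 114.]
tipA [ 0.639 -0.224  0.13 ] scene [158. 183.] crop [116.  66.] top [496. 157.] crop [612.  62.]
tipB [ 0.547 -0.231  0.129] scene [200. 153.] crop [199.   5.] top [504. 226.] crop [625. 177.]
```

The projections match the seen fingertips in both views, so the alignment is right. Descending.

jog_arm(rot=[[0,0,0],[0,0,0],[0,0,0],[0,0,0],[0,0,0]], slide=[[1,0,25],[2,0.5,50],[2,0.5,72],[2,0.5,80],[2,0.5,80]], gripper=[1,1,1,1,1])

```text
clock: 2.2
tool_pos: [0.5927, -0.2266, 0.0716]
tcp_rot: [0.678, 0.735, 0.0, 0.001]
ft_force: [-0.5, -0.1, -0.5]
gripper_width: 0.999
```

```bash
python3 -c "
from h import *
togo((.5932,-.2253,.071),95)"
```

```text
t 2.2 pos [ 0.5927 -0.2266  0.0716] yaw 94.67 tilt [ 0.0024 -0.0017 -1.    ] F [-0.5 -0.1 -0.5] T [-0.03 -0.08  0.02] grip 0.999 q7 0.11
slide mm [1.2 0.6 0.6] rotz -0.33
```

jog_arm(rot=[[0,0,0],[0,0,0],[0,0,0],[0,0,0],[0,0,0]], slide=[[1,0.5,0],[1,0.5,0],[1,0.5,0],[1,0.5,0],[1,0.5,0]], gripper=[0.5,0.3,0.1,0.1,0.1], grip_force=15)

```text
clock: 2.7
tool_pos: [0.5933, -0.2256, 0.0719]
tcp_rot: [0.678, 0.735, 0.0, 0.002]
ft_force: [0.1, 0.5, -0.7]
gripper_width: 0.566
```

jog_arm(rot=[[0,0,0],[0,0,0],[0,0,0]], slide=[[0,0,0],[0,0,0],[0,0,0]], gripper=[0.1,0.1,0.1])

```text
clock: 3.0
tool_pos: [0.5933, -0.2256, 0.0719]
tcp_rot: [0.678, 0.735, 0.0, 0.002]
ft_force: [-1.3, 0.4, -0.3]
gripper_width: 0.299
```

```bash
python3 -c "
from h import *
togo((.5932,-.2253,.071),95)"
```

```text
t 3.0 pos [ 0.5933 -0.2256  0.0719] yaw 94.67 tilt [ 0.0028 -0.0019 -1.    ] F [-1.3  0.4 -0.3] T [-0.06 -0.06  0.01] grip 0.299 q7 0.11
slide mm [ 0.3 -0.   0.9] rotz -0.33
```

jog_arm(rot=[[0,0,0],[0,0,0],[0,0,0],[0,0,0]], slide=[[0,0,0],[0,0,0],[0,0,0],[0,0,0]], gripper=[0.1,0.1,0.1,0.1])

```text
clock: 3.4
tool_pos: [0.5932, -0.2256, 0.0719]
tcp_rot: [0.678, 0.735, 0.0, 0.002]
ft_force: [0.6, -0.7, -0.6]
gripper_width: 0.158
```

```bash
python3 -c "
from h import *
togo((.5932,-.2253,.071),95)"
```

```text
t 3.4 pos [ 0.5932 -0.2256  0.0719] yaw 94.67 tilt [ 0.0026 -0.0018 -1.    ] F [ 0.6 -0.7 -0.6] T [-0.02 -0.04 -0.05] grip 0.158 q7 0.11
slide mm [0.3 0.  0.9] rotz -0.33
```

```bash
python3 - <<'E'
from h import *
im=cv2.imread("pics/top0.png")
for n,c in(("red",(.5932,-.2255)),("blue",(.5230,.2427))):
    p=plane(im,c,.034,.065,8).astype(int);N=p.shape[0];yy,xx=np.mgrid[:N,:N]
    X=(N/2-yy)/8;Y=(N/2-xx)/8;r=np.hypot(X,Y);b,g,rd=p[...,0],p[...,1],p[...,2]
    A=np.degrees(np.arctan2(Y,X))
    for k,m in(("green",(g-rd>50)&(g-b>50)),("orange",(rd-b>90)&(g-b>30)&(rd>190))):
        m&=(r>38)&(r<51);a=A[m];ref=a[0];print(n,k,(ref+np.mean((a-ref+180)%360-180)).round(2),m.sum(),r[m].min().round(1),r[m].max().round(1))
    # dark-profile over angle at r 44..50
    for lo,hi in((46,51),(30,36)):
      pr=[(a,int(p[(r>lo)&(r<hi)&(np.abs((A-a+180)%360-180)<.75)].mean())) for a in np.arange(-165 if n=="blue" else -100,-95 if n=="blue" else -65,1.5)]
      print(lo,hi,[(float(a),v) for a,v in pr if v<200])
q=[ray("top",x,.008)[:2] for x in((425,173),(507,160),(523,241),(440,255))]
print([round(float(np.degrees(np.arctan2(*(q[(i+1)%4]-q[i])[::-1]))),1) for i in range(4)],[round(float(np.linalg.norm(q[(i+1)%4]-q[i])),3) for i in range(4)])
E
```

```text
red green -114.68 3926 38.0 51.0
red orange -150.78 3780 38.0 51.0
46 51 [(-100.0, 188), (-98.5, 94), (-97.0, 102), (-89.5, 179), (-88.0, 102), (-83.5, 165), (-82.0, 66), (-80.5, 43), (-79.0, 42), (-77.5, 43), (-76.0, 168)]
30 36 [(-89.5, 191), (-88.0, 95), (-86.5, 64), (-85.0, 80), (-83.5, 82), (-82.0, 85), (-80.5, 101), (-79.0, 119), (-77.5, 141), (-76.0, 189), (-70.0, 176), (-68.5, 135), (-67.0, 111), (-65.5, 98)]
blue green -148.05 4162 38.0 51.0
blue orange 174.93 3641 38.0 51.0
46 51 [(-165.0, 159), (-157.5, 124), (-156.0, 144), (-151.5, 196), (-150.0, 125), (-148.5, 101), (-147.0, 93), (-145.5, 100), (-139.5, 141), (-138.0, 124), (-130.5, 160), (-129.0, 102), (-127.5, 190), (-121.5, 152), (-120.0, 99), (-118.5, 189), (-114.0, 100), (-112.5, 42), (-111.0, 43), (-109.5, 40), (-108.0, 148)]
30 36 [(-156.0, 195), (-154.5, 143), (-153.0, 86), (-151.5, 58), (-150.0, 53), (-148.5, 48), (-147.0, 48), (-145.5, 77), (-144.0, 155), (-114.0, 184), (-112.5, 178), (-111.0, 179), (-109.5, 181), (-108.0, 196)]
[-80.4, -170.3, 100.4, 9.9] [0.128, 0.128, 0.128, 0.13]
```

Mark directions put zero at yaw ≈ −79.1°, so the knob (tool yaw 94.7) starts at about 6° and the target tool yaws are ≈23.5 (past the top) and ≈65 (green). Turning clockwise (+z tool).

jog_arm(rot=[[0,0,6],[0,0,13],[0,0,20],[0,0,27],[0,0,34]], slide=[[0,0,0],[0,0,0],[0,0,0],[0,0,0],[0,0,0]], gripper=[0.1,0.1,0.1,0.1,0.1], grip_force=20)

```text
clock: 3.9
tool_pos: [0.5939, -0.2257, 0.0719]
tcp_rot: [0.864, 0.503, 0.001, 0.002]
ft_force: [2.3, -1.6, -3.8]
gripper_width: 0.158
```

```bash
python3 -c "
from h import *
togo((.5932,-.2256,.0719),23.4)"
```

```text
t 3.9 pos [ 0.5939 -0.2257  0.0719] yaw 60.4 tilt [ 0.0041 -0.0022 -1.    ] F [ 2.3 -1.6 -3.8] T [-0.23 -0.51  0.08] grip 0.158 q7 -0.38
slide mm [-0.2 -0.6 -0. ] rotz 37.0
```

jog_arm(rot=[[0,0,8],[0,0,16],[0,0,24],[0,0,32],[0,0,37]], slide=[[0,0,0],[0,0,0],[0,0,0],[0,0,0],[0,0,0]], gripper=[0.1,0.1,0.1,0.1,0.1])

```text
clock: 4.4
tool_pos: [0.5944, -0.2263, 0.0719]
tcp_rot: [0.98, 0.2, 0.002, 0.002]
ft_force: [2.2, -2.0, -3.1]
gripper_width: 0.154
```

jog_arm(rot=[[0,0,0],[0,0,0]], slide=[[0,0,0],[0,0,0]], gripper=[0.1,0.1])

```text
clock: 4.6
tool_pos: [0.5944, -0.2264, 0.0719]
tcp_rot: [0.979, 0.202, 0.002, 0.002]
ft_force: [1.4, -1.0, -0.8]
gripper_width: 0.157
```

```bash
python3 -c "
from h import *
togo((.5932,-.2256,.0719),23.4)
a=robot.snapshot('scene')[:,:,::-1];b=robot.snapshot('top')[:,:,::-1]
cv2.imwrite('pics/top8.png',np.hstack([cv2.resize(a[160:280,120:280],(400,300)),cv2.resize(b[120:300,380:600],(400,300))]))"
```

```text
t 4.6 pos [ 0.5944 -0.2264  0.0719] yaw 23.25 tilt [ 0.0054 -0.0036 -1.    ] F [ 1.4 -1.  -0.8] T [-0.18  0.04 -0.04] grip 0.157 q7 -0.89
slide mm [-0.8 -1.2 -0. ] rotz -0.15
```

View pics/top8.png

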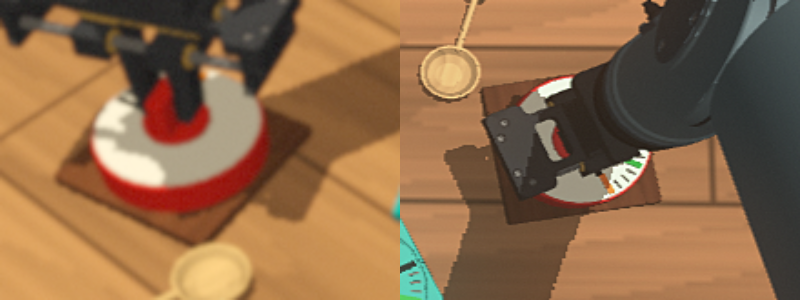

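The orange mark is visible but the pointer is hidden under the gripper. I'll go 2.5° further for margin (about 80°, stop at 86°), then turn back to green.

jog_arm(rot=[[0,0,1.5],[0,0,2.5],[0,0,2.5]], slide=[[0,0,0],[0,0,0],[0,0,0]], gripper=[0.1,0.1,0.1])

```text
clock: 5.0
tool_pos: [0.5945, -0.2264, 0.0719]
tcp_rot: [0.984, 0.18, 0.002, 0.002]
ft_force: [1.4, 0.0, -0.7]
gripper_width: 0.157
```

```bash
python3 -c "
from h import *
togo((.5935,-.2256,.0719),64.9)"
```

```text
t 5.0 pos [ 0.5945 -0.2264  0.0719] yaw 20.7 tilt [ 0.0056 -0.0033 -1.    ] F [ 1.4  0.  -0.7] T [-0.2  -0.03 -0.03] grip 0.157 q7 -0.93
slide mm [-0.6 -1.1 -0. ] rotz -44.2
```

jog_arm(rot=[[0,0,-7],[0,0,-14],[0,0,-21],[0,0,-28],[0,0,-34]], slide=[[0,0,0],[0,0,0],[0,0,0],[0,0,0],[0,0,0]], gripper=[0.1,0.1,0.1,0.1,0.1])

```text
clock: 5.5
tool_pos: [0.594, -0.2258, 0.0719]
tcp_rot: [0.887, 0.462, 0.001, 0.002]
ft_force: [-0.6, 1.0, -0.3]
gripper_width: 0.157
```

```bash
python3 -c "
from h import *
togo((.5935,-.2256,.0719),64.9)"
```

```text
t 5.5 pos [ 0.594  -0.2258  0.0719] yaw 54.98 tilt [ 0.0045 -0.0025 -1.    ] F [-0.6  1.  -0.3] T [ 0.23  0.24 -0.05] grip 0.157 q7 -0.45
slide mm [-0.1 -0.5 -0.1] rotz -9.92
```

jog_arm(rot=[[0,0,-4],[0,0,-8],[0,0,-9.5],[0,0,-9.5],[0,0,-9.5]], slide=[[0,0,0],[0,0,0],[0,0,0],[0,0,0],[0,0,0]], gripper=[0.1,0.1,0.1,0.1,0.1])

```text
clock: 6.0
tool_pos: [0.5938, -0.2257, 0.0718]
tcp_rot: [0.846, 0.533, 0.001, 0.002]
ft_force: [-1.1, -0.9, 0.6]
gripper_width: 0.156
```

jog_arm(rot=[[0,0,0],[0,0,0],[0,0,0],[0,0,0],[0,0,0]], slide=[[0,0,0],[0,0,0],[0,0,0],[0,0,0],[0,0,0]], gripper=[0.6,0.6,0.6,0.6,0.6])

```text
clock: 6.5
tool_pos: [0.5939, -0.2257, 0.0719]
tcp_rot: [0.846, 0.533, 0.001, 0.002]
ft_force: [-0.5, 0.5, -0.2]
gripper_width: 0.586
```

```bash
python3 -c "
from h import *
togo((.5935,-.2256,.0719),64.9)"
```

```text
t 6.5 pos [ 0.5939 -0.2257  0.0719] yaw 64.42 tilt [ 0.0042 -0.0024 -1.    ] F [-0.5  0.5 -0.2] T [ 0.01 -0.03  0.02] grip 0.586 q7 -0.32
slide mm [-0.1 -0.4 -0. ] rotz -0.48
```

jog_arm(rot=[[0,0,0],[0,0,0],[0,0,0],[0,0,0],[0,0,0]], slide=[[0,0,-20],[0,0,-60],[0,0,-100],[0,0,-145],[-40,0,-160]], gripper=[0.6,0.7,0.8,0.8,0.8])

```text
clock: 7.0
tool_pos: [0.5811, -0.2557, 0.2373]
tcp_rot: [0.844, 0.537, 0.006, 0.004]
ft_force: [1.6, 0.1, -0.4]
gripper_width: 0.797
```

jog_arm(rot=[[0,0,0],[0,0,0],[0,0,0],[0,0,0],[0,0,0]], slide=[[-40,-5,0],[-80,-10,0],[-120,-15,0],[-160,-20,0],[-200,-25,0]], gripper=[0.8,0.8,0.8,0.8,0.8])

```text
clock: 7.5
tool_pos: [0.4728, -0.4276, 0.2361]
tcp_rot: [0.844, 0.537, 0.006, 0.004]
ft_force: [0.7, -0.5, 1.0]
gripper_width: 0.796
```

```bash
python3 - <<'E'
from h import *
b=robot.snapshot('top')[:,:,::-1].copy();cv2.imwrite('pics/raw1.png',b)
togo((.5935,-.2256,.0719),64.9)
c=(.5932,-.2255)
print(fit(b,c,(480,204),np.radians(-115),"red"))
cv2.imwrite('pics/after.png',np.hstack([plane(b,c,.040,.06,4)[:480,:480][:, :400],cv2.resize(b,(400,300))[:,:].repeat(1,0) if 0 else cv2.resize(cv2.resize(b,(400,300)),(400,480))]))
E
```

```text
t 7.55 pos [ 0.4668 -0.4356  0.2358] yaw 64.43 tilt [ 0.01   -0.0059 -0.9999] F [-3.6 -5.4 -0.4] T [-0.36  0.2  -0.05] grip 0.802 q7 0.14
slide mm [244.3  21.8 163.9] rotz -0.47
(np.float64(0.5928077083499053), np.float64(-0.2244045306697613), np.float64(-114.10237321945574), np.float64(123.10949634755863), np.float32(934.0))
```

View pics/after.png

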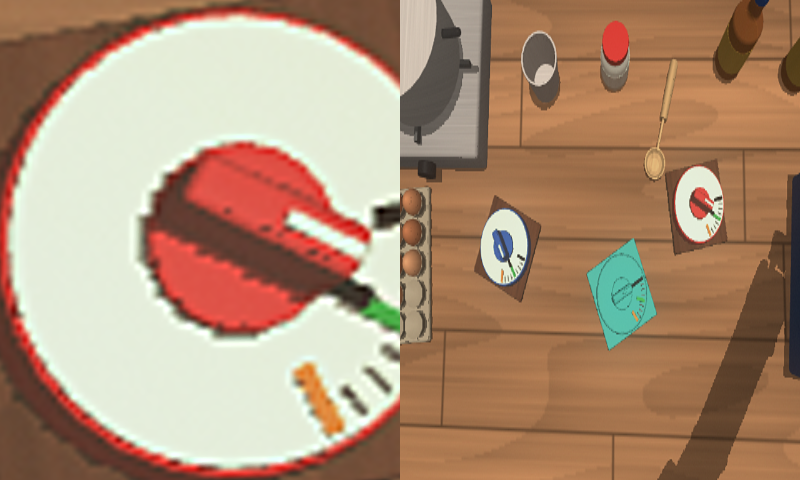

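The pointer lies on the green mark and the blue timer looks unchanged. One numeric check of the pointer's direction, plus blue before and after.

```bash
python3 - <<'E'
from h import *
a=cv2.imread("pics/top0.png");b=cv2.imread("pics/raw1.png")
def ptr(im,c,mid):
    p=plane(im,c,.040,.065,8).astype(int);N=p.shape[0];yy,xx=np.mgrid[:N,:N]
    X=(N/2-yy)/8;Y=(N/2-xx)/8;r=np.hypot(X,Y);A=np.degrees(np.arctan2(Y,X))
    m=(p.max(2)<75)&(r>28)&(r<36)&(abs(A-mid)<20);return A[m].mean().round(2),m.sum(),r[m].max().round(1)
print("red before",ptr(a,(.5932,-.2255),-85),"after",ptr(b,(.5932,-.2255),-115))
print("blue",ptr(a,(.5230,.2427),-148),ptr(b,(.5230,.2427),-148))
i=np.abs(a.astype(int)-b).max(2)[200:300,115:230];print("blue diff",i.max(),(i>40).sum())
i=np.abs(a.astype(int)-b).max(2)[240:350,298:412];print("turq diff",i.max(),(i>40).sum())
togo((.5935,-.2256,.0719),64.9)
E
```

```text
red before (np.float64(-83.82), np.int64(842), np.float64(36.0)) after (np.float64(-115.0), np.int64(2336), np.float64(35.8))
blue (np.float64(-147.23), np.int64(2082), np.float64(36.0)) (np.float64(-147.23), np.int64(2068), np.float64(36.0))
blue diff 6 0
turq diff 6 0
t 7.55 pos [ 0.4668 -0.4356  0.2358] yaw 64.43 tilt [ 0.01   -0.0059 -0.9999] F [-3.6 -5.4 -0.4] T [-0.36  0.2  -0.05] grip 0.802 q7 0.14
slide mm [244.3  21.8 163.9] rotz -0.47
```

jog_arm(rot=[[0,0,0],[0,0,0],[0,0,0]], slide=[[0,0,0],[0,0,0],[0,0,0]], gripper=[0.8,0.8,0.8])

```text
clock: 7.85
tool_pos: [0.4678, -0.4342, 0.2358]
tcp_rot: [0.846, 0.534, 0.003, 0.005]
ft_force: [-0.8, 0.4, 0.3]
gripper_width: 0.8
```

```bash
python3 -c "
from h import *
togo((.5935,-.2256,.0719),64.9);print(robot.hand_in())"
```

```text
t 7.85 pos [ 0.4678 -0.4342  0.2358] yaw 64.53 tilt [ 0.0105 -0.005  -0.9999] F [-0.8  0.4  0.3] T [ 0.02  0.   -0.01] grip 0.8 q7 0.14
slide mm [242.3  21.9 164.2] rotz -0.37
the job is handed in; nothing more can be done
None
```

I turned the red knob clockwise to about 80°, past the orange mark at 72°, then back to the green 4-minute mark. I let go, moved the arm clear and handed the job in at 7.85 s.

- **Red timer:** in the last picture the pointer's direction is −115.0°, and the green mark is at about −114.7°. The gripper's angle when it let go gave about 36.5° on the dial, against 36° for green.
- **Past the top mark:** the gripper hid the pointer there, so the 80° is worked out from the gripper's angle and not seen in a picture.
- **Blue timer:** its pointer reads −147.23° before and after, and neither it nor the turquoise look-alike changed in the pictures.
- **Forces:** readings between moves stayed under about 7 N, and near zero with the arm clear at hand-in.

One check agreed less well: fitting the knob's outline gave −114.1°, about 1° off the pointer reading. Shadows make that fit less exact, and the pointer is on green either way.

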